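# Index a tumbler to its third panel on the decorating wheel

## Robot

A 6-joint arm with a two-finger parallel gripper is mounted at the origin on the work surface. World frame = base frame: x ahead of the robot, y to its left, z up, the work surface at z = 0. Lengths are in m, angles in rad, forces in N, time in s.
With the tool pointing down it reaches from about 0.35 to 0.875 m from the base axis. Payload 4.2 kg.
Tool frame: the origin (TCP) lies at the centre of the arm's flange, where the gripper is bolted on; the fingertips stand 182 mm ahead of it and the grasp point (between the pads) lies 164 mm ahead of it; z points along the fingers, y is the line along which they close (so a half turn about z gives the same grasp; the last joint's range is limited). The gripper opens to 87 mm and grips with 3 to 60 N. Pads are 19 mm wide; open, the fingers measure 117 mm over their backs; the gripper's body (75 mm by 190 mm) begins 51 mm behind the grasp point.
Start: joints at [-0.959, 0.385, 0.008, 0, -1.194, -0.259], TCP at [0.216, -0.586, 0.405] pointing down, gripper open.
Joint ranges: [-3.14, 3.14], [-1.21, 2.06], [-1.07, 1.41], [-3.16, 2.05], [-2.99, -0.16], [-3.1, 3.1]. Speed limits (rad/s): [2.79, 2.79, 3.14, 3.14, 3.14, 3.14].

## Interface

Orientations are given as a 3x3 rotation matrix whose columns are the frame's x, y, z axes.
In Python, from plant import env gives the robot as it stands.
- The arm moves only by the tool servo_tool, never from a script. Its argument "commands" is a list of rows, each a list of 2 entries, a list of its own where there are three numbers: the shift along the tool's x, y, z each as a share of 10 cm, from -1 to 1, then the turn about the tool's z as a share of 180 degrees, from -1 to 1. In form: [[[x, y, z], turn], ...]. A call has 1 to 5 rows; each row is the pose to reach, as a shift and turn from the pose commanded when the call began, along the tool's axes at that moment, turning the shorter way round; what a row does not reach only later rows make up. A row lasts 1/8 s, in which the tool goes at most 62.5 mm and 10.7 degrees, less where a joint would pass 70% of its speed; a pose out of reach is approached as far as the arm can. A call with a number of a shift or a turn outside -1 to 1 is refused whole. A call with a gripper value outside its range is refused whole. "claw" is the opening, from -1 (shut) to 1 (fully open), set as the call begins (left out, the last holds). The fingers move at their own pace and stop on an object; "grip_force" is the grip in N (left out, the last holds). Time passes only in rows, so rows that repeat a pose let the fingers close. It gives the time, the measured TCP pose, the force, the opening and the grip force at its end, in the units of the state.
- env.get_obs(): the state, without advancing time (a new reading comes with each control period).
- env.capture(name): name is "scene" or "top" or "wrist"; returns (picture, depth): 480x640x3 uint8, blue, green, red; 480x640 float32, m along the optical axis (not along the pixel's ray), 0 where there is no reading.
- env.camera_params(name): a dict with "fx", "fy", "cx", "cy" (pixels), "position" and "orientation" of the camera in the world. Camera axes: x right, y down, z forward; pixel columns grow to the right and rows downward; lengths in m; the calibration is good to about 2 mm. The wrist camera is an equidistant fisheye: a pixel r from the principal point sees the ray r / f radians off the axis. A picture is of the moment at which its call begins: read the wrist's pose just before it. camera_params takes no time and is no camera call; for the wrist camera it gives the pose at the moment of the call.
- env.hand_in(): hands the job in; it is judged then, once.
The state is a dict: "t": time; "q": joint angles; "joint_vel": joint speeds; "effort": joint torques, N m; "eef_pos": TCP position; "orientation": TCP orientation; "ft_force": force on the tool from outside, world axes, zero at the start; "wrist_torque": the same for the moment, N m; "gripper_width": opening from 0.0 (shut) to 1.0 (fully open); "grasp_force": force on a finger pad.
Only numpy, scipy, OpenCV 4.12 (cv2) and the standard library are available. Lean on these libraries where they do the work, as an engineer would, in place of code of your own. Each camera call takes 0.05 s, during which the arm holds its last target. There are 200 camera calls.

## Task

Pick up the toppled tumbler and stand it gently, mouth up, in the middle of the decorating wheel's round platter, and let go of it. Then grip the black index knob beside the platter and turn it clockwise from its home position, counting three clicks, without running on to the fourth. The knob springs home if released: finish while still gripping it and holding it still at the third stop, with the tumbler standing on the platter and the other things on the table left where they are.

Things in the scene. Friction and masses are not known exactly. Their poses are not given: they have to be found in the camera images.
- tumbler: toppled pinkish clay cup, eight flat sides, 52 mm across flats, 100 mm tall, walls 4 mm, 0.14 to 0.28 kg, centre of mass about 42 mm from the foot. Starts lying on one flat left of the wheel, mouth pointing anywhere from the robot (-x) round to the left and 20 degrees beyond (+y); two flats stand vertical at its sides. Origin: centre of the foot's underside; z axis runs from foot to mouth.
- tumbler_mouth (a point): centre of the tumbler's mouth, 100 mm from its foot along its axis
- wheel: decorating wheel, fixed to the table: blue housing 170 mm (x) by 360 mm (y), 50 mm high, reaching from y = -260 to +100 mm. Origin on the table under the platter's axis, z up; knob axis at (0, -165) mm. Inside, a spring turns the knob home with 0.12 to 0.16 N m; clicks add a ripple of 0.1 N m: resistance peaks a quarter pitch past each stop, is least a quarter pitch before the next.
- platter_top (a point): centre of the top of the round aluminium platter, 68 mm above the table; platter diameter 160 mm. Geared to the knob: it turns clockwise 45 degrees per knob click (so its axes turn with it).
- platter: the round aluminium platter, 160 mm across and 12 mm thick; origin at the centre of its underside, 12 mm below platter_top
- index_grip (a point): point to grip on the knob's axis, 86 mm above the table. Black knob: upright bar 50 mm long, 16 mm thick, from 65 to 101 mm above the table, on a disc 54 mm across. At home the bar lies along the wheel's x axis, its white pointer line towards the wheel's -x side; this point's x axis runs along the bar and turns with it.
- index (a joint): knob angle (rad), 0 at home, growing clockwise seen from above. A click (detent stop) every 24 degrees, home not counted: 0.419, 0.838, 1.257 (the third), 1.676, and the end stop 2.094. Released, it springs all the way home. Dots on the housing mark home and the first two stops (white) and the third (larger, red).
- spare_tumbler: the other bisque tumbler, same shape, already upright towards the back; origin under its foot. Leave it.
- jar_pink: glaze jar, pink with white cap, 74 mm across, 105 mm tall, upright at the back. Leave it.
- jar_green: glaze jar, green with black cap, 74 mm across, 105 mm tall, upright at the back. Leave it.
- dish: small blue bowl, 100 mm across, 40 mm tall, right side. Leave it.
- brush: brush, 190 mm, lying at the front right. Leave it.
- scraper: spatula, 200 mm, lying at the right. Leave it.
Mind the look-alikes: they are no part of the job. What is shaped like the tumbler but orange or red is not meant.

How it is judged:
By the outcome, as a careful person would: the job done as asked, in the order asked, and still so for the second after the job is handed in, while the arm keeps its last pose, push and grip.
It also fails if it takes over 58 s, if anything falls off the work surface, if the arm or the gripper's body presses on something with over 40 N, if the wrist force passes 120 N, or if a joint passes its speed limit or range.

## Working session

There is one attempt and no reset: what is moved stays moved. The work goes in short steps, Python scripts to look and compute and a tool call to move; the robot and the scene stay as the last step left them, time stands still between calls to the robot, and variables do not carry over. Pictures are saved under pics/ and viewed, at most 10 in all, crops included, and the job is handed in when it is done.

Besides the shell and the picture viewer there is one more tool, called after "Emit:" as name(argument=value, ...), one argument or row to a line, values as JSON. servo_tool: Moves the arm, as the interface text tells. Its arguments: {"type":"object","properties":{"commands":{"type":"array","items":{"type":"array"}},"claw":{"type":"number"},"grip_force":{"type":"number"}},"required":["commands"]}

```bash
ls; mkdir -p pics; python3 - <<'E'
from plant import env
import cv2,numpy as np
o=env.get_obs();print(o)
for n in("scene","top"):
    p=env.camera_params(n);print(n,p)
    im,d=env.capture(n);cv2.imwrite(f"pics/{n}1.png",im);np.save(f"pics/{n}1.npy",d)
E
```

```text
pics
{'t': 0.0, 'q': array([-9.59424838e-01,  3.85551577e-01,  6.61687187e-03, -4.95734121e-04,
       -1.19400423e+00, -2.58571728e-01]), 'joint_vel': array([-0.00032718,  0.00031595,  0.00049046,  0.00138113,  0.00035816,
       -0.00029867]), 'effort': array([-8.42794498e-05, -3.90663671e+01,  1.87403852e+01,  4.21976656e+00,
        1.09728935e-02, -1.73680305e-04]), 'eef_pos': array([ 0.21589707, -0.58630271,  0.40365916]), 'orientation': array([[-9.38472136e-01, -3.45353911e-01, -8.52349396e-04],
       [-3.45354947e-01,  9.38469970e-01,  2.01904605e-03],
       [ 1.02618862e-04,  2.18918154e-03, -9.99997598e-01]]), 'ft_force': array([ 0.43769106, -0.37562313,  0.32938418]), 'wrist_torque': array([-0.00733709,  0.06791009,  0.00937532]), 'grasp_force': 0.0, 'gripper_width': 0.9985160590215694}
scene {'fx': 525.8822461082675, 'fy': 525.8822461082675, 'cx': 322.6639990161894, 'cy': 229.4553771570764, 'position': array([ 1.22914539, -0.15990544,  1.00529755]), 'orientation': array([[ 0.14942633,  0.80462952, -0.57466782],
       [ 0.98865739, -0.13046574,  0.07439925],
       [-0.01511064, -0.5792668 , -0.81499794]])}
top {'fx': 587.3151021281943, 'fy': 587.3151021281943, 'cx': 316.5174555508275, 'cy': 242.66870177646888, 'position': array([ 0.48543442, -0.08400276,  1.35301074]), 'orientation': array([[-0.01033345, -0.99863336,  0.05123118],
       [-0.99994523,  0.01040485,  0.00112713],
       [-0.00165864, -0.05121673, -0.99868618]])}
```

View pics/top1.png

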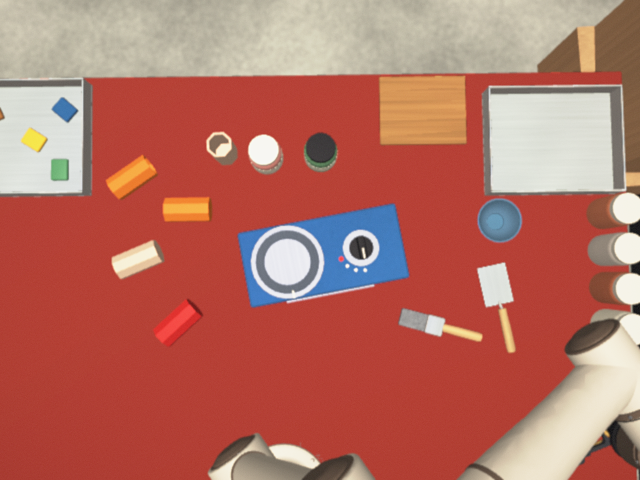

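View pics/scene1.png

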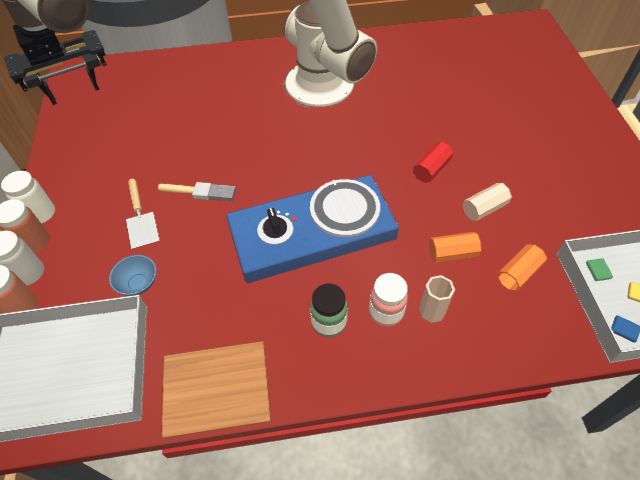

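The top view shows the pinkish tumbler at about (137,260), with its mouth to the lower left. The platter is at (287,262) and the knob at (361,248), with the red dot at (341,259).

```bash
cat > h.py <<'E'
from plant import env
import cv2,numpy as np
def cloud(n,d):
    p=env.camera_params(n);v,u=np.mgrid[:480,:640]
    c=np.dstack([(u-p['cx'])/p['fx']*d,(v-p['cy'])/p['fy']*d,d])
    return c@p['orientation'].T+p['position']
E
python3 - <<'E'
from h import *
ims={}
for n in("top","scene"):
    d=np.load(f"pics/{n}1.npy");im=cv2.imread(f"pics/{n}1.png");P=cloud(n,d)
    T=P[350:400,180:260] if n=="top" else P[100:140,200:280]
    print(n,"table z",np.median(T[...,2]))
    hsv=cv2.cvtColor(im,cv2.COLOR_BGR2HSV).astype(int)
    # tumbler
    roi=np.zeros((480,640),bool)
    if n=="top": roi[230:290,100:172]=1
    else: roi[175:225,455:520]=1
    m=roi&(d>0)&(P[...,2]>.02)
    X=P[m];xy=X[:,:2].astype(np.float32)
    print(" tumbler n",m.sum(),"zmax",np.percentile(X[:,2],98),"rect",cv2.minAreaRect(xy))
    top=X[X[:,2]>np.percentile(X[:,2],98)-.006][:,:2].astype(np.float32);print("  topflat",cv2.minAreaRect(top),len(top))
    # platter / knob / housing
    if n=="top": r=(slice(215,315),slice(235,415))
    else: r=(slice(170,285),slice(220,405))
    Q=P[r][d[r]>0];z=Q[:,2]
    a=Q[(z>.061)&(z<.075)];xy=a[:,:2]
    for _ in range(10):
        A=np.c_[2*xy,np.ones(len(xy))]
    c=cv2.minEnclosingCircle(a[:,:2].astype(np.float32))
    print(" platter",len(a),np.median(a[:,2]),c)
    b=Q[(z>.09)&(z<.11)]; print(" bar",len(b),b.mean(0),np.median(b[:,2]), cv2.minAreaRect(b[:,:2].astype(np.float32)))
    h=Q[(z>.035)&(z<.12)];print(" housing",cv2.minAreaRect(h[:,:2].astype(np.float32)))
c=cv2.resize(cv2.imread("pics/top1.png")[200:350,100:300],(800,600),interpolation=cv2.INTER_CUBIC);cv2.imwrite("pics/crop1.png",c)
E
```

```text
top table z -0.0002856479416550872
 tumbler n 1140 zmax 0.05595369672455707 rect ((0.5209085941314697, 0.32141348719596863), (0.05305018648505211, 0.10285576432943344), 22.23359489440918)
  topflat ((0.5199664831161499, 0.3207698166370392), (0.03338673338294029, 0.10113182663917542), 21.1149845123291) 407
 platter 4368 0.06793988224044256 ((0.5212469100952148, -0.07251835614442825), 0.13543233275413513)
 bar 178 [ 0.54033681 -0.17943917  0.10022537] 0.10028959699570528 ((0.5406452417373657, -0.17977970838546753), (0.04985817149281502, 0.016378726810216904), 10.373114585876465)
 housing ((0.5254315137863159, -0.09615898132324219), (0.1702052652835846, 0.3613007068634033), 10.157980918884277)
scene table z -0.00013653886880404809
 tumbler n 1005 zmax 0.0546374291246624 rect ((0.5204343199729919, 0.32239267230033875), (0.05607708543539047, 0.10462307184934616), 22.38878631591797)
  topflat ((0.5222420692443848, 0.3234976828098297), (0.034879762679338455, 0.10335004329681396), 21.19489860534668) 413
 platter 3444 0.06810191540881705 ((0.5161542296409607, -0.07225265353918076), 0.13529883325099945)
 bar 461 [ 0.66699828 -0.04371014  0.10309587] 0.10382228665522086 ((0.6610682010650635, -0.09133933484554291), (0.3406493365764618, 0.09835527837276459), 47.37757873535156)
 housing ((0.6040270328521729, -0.08092324435710907), (0.3337802290916443, 0.3597656786441803), 9.971529960632324)
```

View pics/crop1.png

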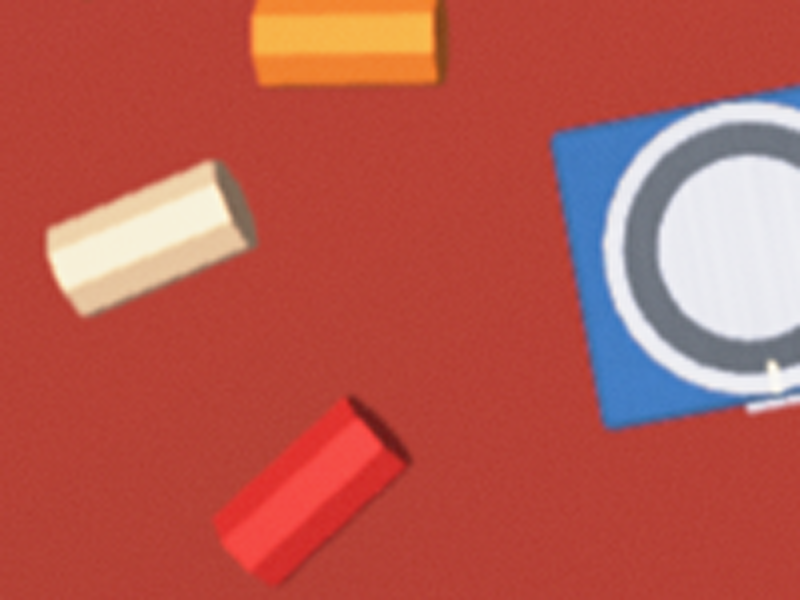

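The bar and housing fits agree: the wheel is yawed about 10.2°, with the platter at (0.511,-0.017) and the knob at (0.540,-0.180). The crop shows the tumbler with its shaded foot end at the right (240,205), so the mouth is at the left. I'll move above the mouth end and turn the tool to suit.

Emit:
servo_tool(
  commands=[
    [[-0.7,0.95,0],-0.29],
    [[-0.7,0.95,0],-0.29],
    [[-0.7,0.95,0],-0.29],
    [[-0.7,0.95,0],-0.29],
    [[-0.7,0.95,0],-0.29],
  ],
  claw=1,
)

```text
t: 0.72
eef_pos: [0.2489, -0.4728, 0.4044]
orientation: [[-0.297, -0.955, -0.0], [-0.955, 0.297, 0.001], [-0.001, 0.001, -1.0]]
ft_force: [-0.5, -0.0, -0.6]
gripper_width: 1.001
grasp_force: 0.0
```

Emit:
servo_tool(
  commands=[
    [[-1,0,0],-0.217],
    [[-1,0,0],-0.217],
    [[-1,0,0],-0.217],
    [[-1,0,0],-0.217],
  ],
)

```text
t: 1.23
eef_pos: [0.2791, -0.3771, 0.4046]
orientation: [[0.371, -0.929, -0.0], [-0.929, -0.371, 0.0], [-0.0, -0.0, -1.0]]
ft_force: [-0.5, -0.2, 0.0]
gripper_width: 0.997
grasp_force: 0.0
```

Emit:
servo_tool(
  commands=[
    [[-1,-0.8,0],0],
    [[-1,-0.8,0],0],
    [[-1,-0.8,0],0],
  ],
)

```text
t: 1.6
eef_pos: [0.3174, -0.2526, 0.4048]
orientation: [[0.372, -0.928, 0.0], [-0.928, -0.372, 0.0], [-0.0, -0.001, -1.0]]
ft_force: [-0.0, -1.0, -0.2]
gripper_width: 1.0
grasp_force: 0.0
```

Emit:
servo_tool(
  commands=[
    [[-1,-0.8,0],0],
    [[-1,-0.8,0],0],
    [[-1,-0.8,0],0],
  ],
)

```text
t: 1.98
eef_pos: [0.3556, -0.1307, 0.4049]
orientation: [[0.372, -0.928, 0.001], [-0.928, -0.372, 0.0], [0.0, -0.001, -1.0]]
ft_force: [0.3, 0.2, -0.2]
gripper_width: 0.994
grasp_force: 0.0
```

Emit:
servo_tool(
  commands=[
    [[-1,-0.8,0],0],
    [[-1,-0.8,0],0],
    [[-1,-0.8,0],0],
  ],
)

```text
t: 2.35
eef_pos: [0.3937, -0.009, 0.4046]
orientation: [[0.37, -0.929, -0.0], [-0.929, -0.37, -0.0], [0.0, 0.0, -1.0]]
ft_force: [-0.6, -0.8, -1.0]
gripper_width: 0.997
grasp_force: 0.0
```

Emit:
servo_tool(
  commands=[
    [[-1,-0.8,0],0],
    [[-1,-0.8,0],0],
    [[-1,-0.8,0],0],
  ],
)

```text
t: 2.72
eef_pos: [0.4319, 0.1127, 0.4042]
orientation: [[0.367, -0.93, -0.001], [-0.93, -0.367, -0.001], [0.0, 0.001, -1.0]]
ft_force: [-0.0, 0.7, -0.7]
gripper_width: 0.997
grasp_force: 0.0
```

Emit:
servo_tool(
  commands=[
    [[-1,-0.8,0],0],
    [[-1,-0.8,0],0],
    [[-1,-0.8,0],0],
  ],
)

```text
t: 3.1
eef_pos: [0.4699, 0.2347, 0.4036]
orientation: [[0.366, -0.931, -0.001], [-0.931, -0.366, -0.001], [0.001, 0.002, -1.0]]
ft_force: [0.2, -0.2, 0.4]
gripper_width: 1.0
grasp_force: 0.0
```

Emit:
servo_tool(
  commands=[
    [[-0.96,-0.79,0],0],
    [[-0.96,-0.79,0],0],
    [[-0.96,-0.79,0],0],
    [[-0.96,-0.79,0],0],
  ],
)

```text
t: 3.6
eef_pos: [0.5072, 0.35, 0.404]
orientation: [[0.364, -0.931, -0.002], [-0.931, -0.364, -0.002], [0.001, 0.002, -1.0]]
ft_force: [0.1, -0.4, -0.8]
gripper_width: 0.999
grasp_force: 0.0
```

```bash
python3 - <<'E'
from h import *
p=env.camera_params("wrist");o=env.get_obs();im,d=env.capture("wrist");print(p,o['eef_pos'],o['q'][5],o['ft_force'])
cv2.imwrite("pics/w1.png",im);np.save("pics/w1.npy",d)
E
```

```text
{'fx': 371.64829954431775, 'fy': 371.64829954431775, 'cx': 313.477410648139, 'cy': 240.4628336121546, 'position': array([0.53461234, 0.28155761, 0.38371715]), 'orientation': array([[-0.931269  , -0.35027856, -0.10021467],
       [-0.36432581,  0.89697525,  0.25040388],
       [ 0.00217897,  0.26970416, -0.96294077]])} [0.50721865 0.34998368 0.40404778] -0.493799725351268 [ 0.14831619 -0.3919614  -0.84057262]
```

View pics/w1.png

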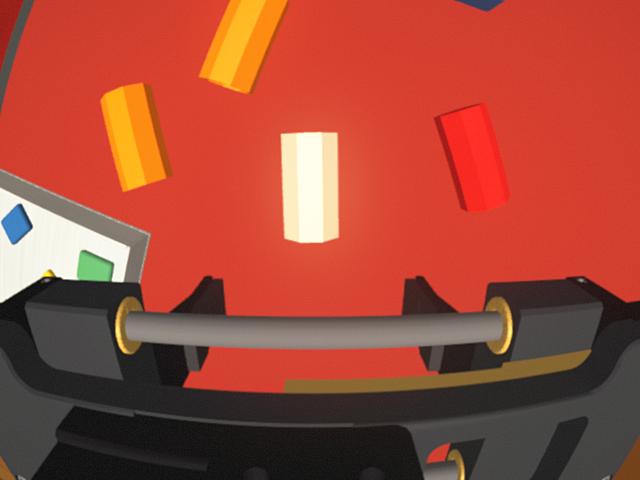

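The wrist view shows the pale tumbler upright in the frame at (310,187) and parallel to the fingers' plane. I'll refine its pose from the fisheye depth.

```bash
cat >> h.py <<'E'
def wcloud(d,p):
    v,u=np.mgrid[:480,:640];a=(u-p['cx']);b=(v-p['cy']);r=np.hypot(a,b)+1e-9;t=r/p['fx'];k=np.tan(t)/r
    return np.dstack([a*k*d,b*k*d,d])@p['orientation'].T+p['position']
E
python3 - <<'E'
from h import *
p=env.camera_params("wrist");d=np.load("pics/w1.npy");P=wcloud(d,p)
print("table",np.median(P[100:120,330:400,2]))
R=P[115:265,265:360];R=R[(d[115:265,265:360]>0)]
X=R[R[:,2]>.02];print(len(X),np.percentile(X[:,2],98),cv2.minAreaRect(X[:,:2].astype(np.float32)))
T=X[X[:,2]>np.percentile(X[:,2],98)-.006];print(cv2.minAreaRect(T[:,:2].astype(np.float32)))
E
```

```text
table 7.590814634617082e-05
5948 0.05343936632157419 ((0.5205984115600586, 0.323821097612381), (0.052488405257463455, 0.10025495290756226), 22.62449836730957)
((0.5212939977645874, 0.32401931285858154), (0.034101005643606186, 0.09975523501634598), 21.764684677124023)
```

Emit:
servo_tool(
  commands=[
    [[-0.035,-0.033,0.5],0],
    [[-0.035,-0.033,1],0],
    [[-0.035,-0.033,1],0],
  ],
)

```text
t: 4.03
eef_pos: [0.5076, 0.3538, 0.3016]
orientation: [[0.364, -0.931, -0.007], [-0.931, -0.364, -0.007], [0.004, 0.009, -1.0]]
ft_force: [0.7, 0.9, 1.5]
gripper_width: 0.997
grasp_force: 0.0
```

Emit:
servo_tool(
  commands=[
    [[0,0,0.4],0],
    [[0,0,0.8],0],
    [[0,0,1],0],
    [[0,0,1],0],
  ],
)

```text
t: 4.53
eef_pos: [0.509, 0.3562, 0.206]
orientation: [[0.366, -0.931, 0.001], [-0.931, -0.366, -0.0], [0.0, -0.001, -1.0]]
ft_force: [-0.5, -0.1, 0.0]
gripper_width: 0.997
grasp_force: 0.0
```

Emit:
servo_tool(
  commands=[
    [[0,0,0.12],0],
    [[0,0,0.12],0],
    [[0,0,0.12],0],
  ],
)

```text
t: 4.9
eef_pos: [0.5086, 0.3568, 0.1936]
orientation: [[0.366, -0.931, 0.001], [-0.931, -0.366, 0.001], [-0.0, -0.001, -1.0]]
ft_force: [0.1, 0.6, -0.2]
gripper_width: 1.005
grasp_force: 0.0
```

Emit:
servo_tool(
  commands=[
    [[0,0,0],0],
    [[0,0,0],0],
    [[0,0,0],0],
    [[0,0,0],0],
    [[0,0,0],0],
  ],
  claw=-1,
  grip_force=6,
)

```text
t: 5.52
eef_pos: [0.5083, 0.3566, 0.1927]
orientation: [[0.366, -0.931, -0.0], [-0.931, -0.366, -0.0], [0.0, 0.0, -1.0]]
ft_force: [-0.8, 0.7, -0.7]
gripper_width: 0.599
grasp_force: 6.0
```

Emit:
servo_tool(
  commands=[
    [[0,0,0],0],
    [[0,0,0],0],
    [[0,0,0],0],
    [[0,0,0],0],
    [[0,0,0],0],
  ],
)

```text
t: 6.15
eef_pos: [0.5083, 0.3566, 0.1927]
orientation: [[0.366, -0.931, -0.0], [-0.931, -0.366, -0.0], [0.0, 0.0, -1.0]]
ft_force: [-1.1, 1.4, 1.2]
gripper_width: 0.596
grasp_force: 6.0
```

Emit:
servo_tool(
  commands=[
    [[0,0,-0.1],0],
    [[0,0,-0.2],0],
    [[0,0,-0.3],0],
    [[0,0,-0.4],0],
    [[0,0,-0.5],0],
  ],
)

```text
t: 6.78
eef_pos: [0.5084, 0.3566, 0.2436]
orientation: [[0.366, -0.931, 0.0], [-0.931, -0.366, 0.0], [-0.0, -0.0, -1.0]]
ft_force: [0.2, -0.4, -2.4]
gripper_width: 0.596
grasp_force: 6.0
```

Emit:
servo_tool(
  commands=[
    [[0,0,-0.1],0],
    [[0,0,-0.2],0],
    [[0,0,-0.3],0],
    [[0,0,-0.4],0],
    [[0,0,-0.4],0],
  ],
)

```text
t: 7.4
eef_pos: [0.5086, 0.3568, 0.2839]
orientation: [[0.366, -0.931, 0.002], [-0.931, -0.366, 0.002], [-0.001, -0.002, -1.0]]
ft_force: [0.0, 1.4, -2.9]
gripper_width: 0.597
grasp_force: 6.0
```

```bash
python3 - <<'E'
from h import *
im,d=env.capture("wrist");im2,d2=env.capture("scene")
cv2.imwrite("pics/m2.png",np.hstack([cv2.resize(im,(400,300)),cv2.resize(im2[100:280,400:640],(400,300))]))
E
```

```text
(no output)
```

View pics/m2.png

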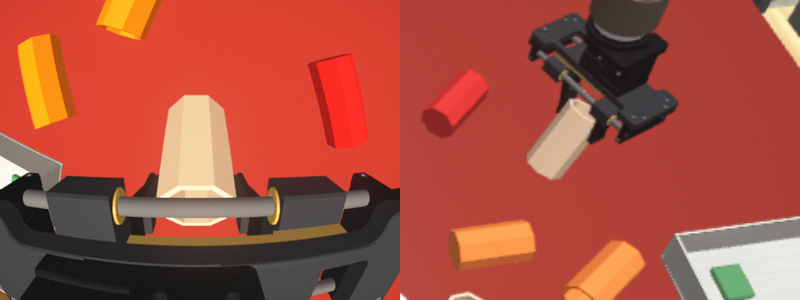

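The cup has swung mouth-up, tilted about 45°: the mouth is at (195,205) in the left half and the foot leans forward. I'll ease the grip so it hangs further.

Emit:
servo_tool(
  commands=[
    [[0,0,0],0],
    [[0,0,0],0],
    [[0,0,0],0],
    [[0,0,0],0],
  ],
  grip_force=4,
)

```text
t: 8.0
eef_pos: [0.5084, 0.3566, 0.2826]
orientation: [[0.366, -0.931, -0.0], [-0.931, -0.366, -0.0], [0.0, 0.0, -1.0]]
ft_force: [0.1, 0.3, -2.8]
gripper_width: 0.597
grasp_force: 4.0
```

```bash
cat > tilt.py <<'E'
from h import *
o=env.get_obs();p=env.camera_params("wrist");im,d=env.capture("wrist");P=wcloud(d,p)
R=o['orientation'];g=o['eef_pos']+.164*R[:,2]
L=(P-g)@R  # tool coords about grasp point
m=(d>0)&(abs(L[...,1])<.009)&(L[...,0]>-.05)&(L[...,0]<.13)&(L[...,2]>-.02)&(L[...,2]<.1)&(P[...,2]>(.006 if g[0]>.5 and g[1]>.2 else .072))
X=L[m];X=X[(X[:,2]>.012)]
# front flat: line x = a z + b
k=np.polyfit(X[:,2],X[:,0],1);r=X[:,0]-np.polyval(k,X[:,2]);X2=X[abs(r)<.004];k=np.polyfit(X2[:,2],X2[:,0],1)
print("n",len(X),len(X2),"tilt deg",np.degrees(np.arctan(k[0])),"z range",X2[:,2].min(),X2[:,2].max(),"x",X2[:,0].min(),X2[:,0].max(),"perp dist",k[1]*np.cos(np.arctan(k[0])))
print("g",g,"ft",o['ft_force'],"w",o['gripper_width'],"t",o['t'])
cv2.imwrite("pics/tilt_%.2f.png"%o['t'],im)
E
python3 tilt.py
```

```text
Traceback (most recent call last):
  File "tilt.py", line 8, in <module>
    k=np.polyfit(X[:,2],X[:,0],1);r=X[:,0]-np.polyval(k,X[:,2]);X2=X[abs(r)<.004];k=np.polyfit(X2[:,2],X2[:,0],1)
                                                                                    ~~~~~~~~~~^^^^^^^^^^^^^^^^^^^
TypeError: expected non-empty vector for x
```

```bash
python3 - <<'E'
from h import *
o=env.get_obs();p=env.camera_params("wrist");im,d=env.capture("wrist");P=wcloud(d,p)
R=o['orientation'];g=o['eef_pos']+.164*R[:,2];L=(P-g)@R
m=(d>0)&(abs(L[...,1])<.003)&(L[...,0]>-.06)&(L[...,0]<.13)
v,u=np.nonzero(m);print(len(v))
for i in range(0,len(v),max(1,len(v)//40)): print(u[i],v[i],(L[v[i],u[i]]*1000).round())
cv2.imwrite("pics/w3.png",im)
E
```

```text
6891
312 60 [130.  -2. 118.]
313 82 [114.  -1. 119.]
317 103 [ 99.   2. 118.]
314 125 [ 83.  -0. 119.]
318 146 [ 68.   2. 119.]
314 168 [ 53.  -0. 119.]
318 186 [47.  2. 65.]
311 202 [41. -2. 45.]
315 216 [37.  0. 31.]
318 229 [33.  1. 21.]
320 242 [30.  2. 10.]
317 254 [27.  1.  1.]
309 266 [24. -2. -6.]
315 277 [ 22.  -0. -12.]
313 288 [ 18.  -1. -14.]
312 304 [-12.  -1.  36.]
311 317 [ 32.  -1. -64.]
307 324 [ 32.  -2. -66.]
325 330 [ 31.   2. -68.]
316 337 [ 29.  -0. -69.]
307 344 [ 28.  -2. -69.]
319 352 [-22.   2.   5.]
314 379 [ 24.  -1. -77.]
319 385 [ 23.   1. -79.]
325 391 [ 24.   2. -82.]
322 397 [ 26.   1. -86.]
311 403 [ 25.  -1. -87.]
331 408 [ 25.   3. -88.]
311 414 [ 24.  -1. -90.]
322 419 [ 25.   1. -92.]
330 424 [ 25.   2. -93.]
301 430 [ 25.  -3. -95.]
300 435 [ 25.  -3. -96.]
332 439 [ 25.   3. -97.]
325 444 [ 25.   1. -98.]
318 449 [  25.    0. -100.]
311 454 [  26.   -1. -101.]
335 458 [  25.    3. -102.]
318 463 [  26.    0. -104.]
304 468 [  25.   -2. -104.]
318 475 [  25.    0. -105.]
```

View pics/w3.png

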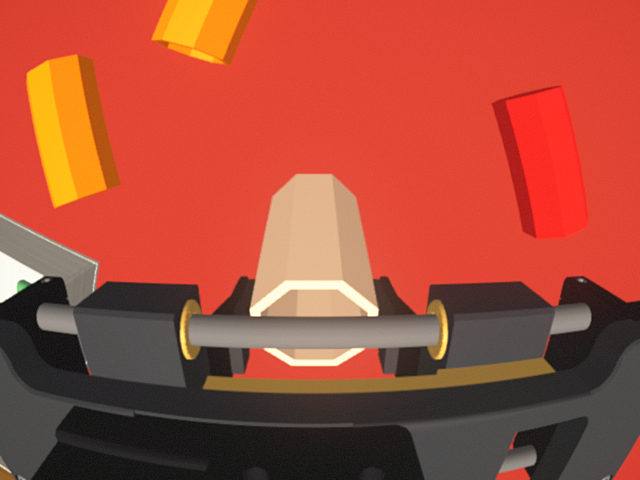

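The cup now tilts only about 17°, mouth up, with the rim at (313,285) to (313,360) and the foot at (313,178). I'll firm the grip, lift, and carry it to the platter.

Emit:
servo_tool(
  commands=[
    [[0,0,-0.15],0],
    [[0,0,-0.4],0],
    [[0,0,-0.7],0],
    [[0,0,-0.9],0],
    [[0,0,-0.9],0],
  ],
  grip_force=6,
)

```text
t: 8.72
eef_pos: [0.5086, 0.3568, 0.3759]
orientation: [[0.366, -0.93, 0.004], [-0.93, -0.366, 0.004], [-0.002, -0.006, -1.0]]
ft_force: [0.5, 0.3, -3.2]
gripper_width: 0.599
grasp_force: 6.0
```

Emit:
servo_tool(
  commands=[
    [[0.1,0.04,0],0],
    [[0.25,0.1,0],0],
    [[0.5,0.19,0],0],
    [[0.75,0.29,0],0],
    [[1,0.385,0],0],
  ],
)

```text
t: 9.35
eef_pos: [0.5091, 0.2471, 0.3728]
orientation: [[0.365, -0.931, -0.0], [-0.931, -0.365, -0.0], [0.0, 0.0, -1.0]]
ft_force: [0.5, 0.2, -2.1]
gripper_width: 0.597
grasp_force: 6.0
```

Emit:
servo_tool(
  commands=[
    [[0.25,0.096,0],0],
    [[0.5,0.19,0],0],
    [[0.75,0.29,0],0],
    [[1,0.385,0],0],
  ],
)

```text
t: 9.85
eef_pos: [0.5096, 0.1401, 0.373]
orientation: [[0.365, -0.931, 0.0], [-0.931, -0.365, 0.0], [-0.0, -0.0, -1.0]]
ft_force: [-0.4, -0.6, -2.5]
gripper_width: 0.602
grasp_force: 6.0
```

Emit:
servo_tool(
  commands=[
    [[0.25,0.096,0],0],
    [[0.5,0.19,0],0],
    [[0.75,0.29,0],0],
    [[1,0.385,0],0],
  ],
)

```text
t: 10.35
eef_pos: [0.5101, 0.033, 0.373]
orientation: [[0.365, -0.931, 0.0], [-0.931, -0.365, 0.0], [0.0, -0.0, -1.0]]
ft_force: [0.1, 1.1, -2.4]
gripper_width: 0.594
grasp_force: 6.0
```

Emit:
servo_tool(
  commands=[
    [[0.2,0.08,0],0],
    [[0.35,0.14,0],0],
    [[0.45,0.18,0],0],
    [[0.48,0.185,0],0],
    [[0.48,0.185,0],0],
  ],
)

```text
t: 10.98
eef_pos: [0.5112, -0.0162, 0.3728]
orientation: [[0.366, -0.931, 0.0], [-0.931, -0.366, 0.0], [-0.0, -0.0, -1.0]]
ft_force: [0.0, -0.1, -2.3]
gripper_width: 0.6
grasp_force: 6.0
```

```bash
sed -i 's/(L\[...,0\]>-.05)/(L[...,0]>.015)/; s/X\[:,2\]>.012/X[:,2]>-.008/' tilt.py; python3 tilt.py
```

```text
n 3609 3609 tilt deg 17.270566572861494 z range -0.007972984336977011 0.08194828401922627 x 0.023013529174253276 0.051713603113738266 perp dist 0.02495675411237103
g [ 0.51123501 -0.01617229  0.20875145] ft [ 0.0408698  -0.07484655 -2.28082387] w 0.5995202742887215 t 10.975
```

Emit:
servo_tool(
  commands=[
    [[-0.1,0,0.1],0],
    [[-0.2,0,0.2],0],
    [[-0.28,0,0.3],0],
    [[-0.28,0,0.4],0],
    [[-0.28,0,0.4],0],
  ],
)

```text
t: 11.65
eef_pos: [0.5006, 0.0099, 0.3317]
orientation: [[0.366, -0.93, -0.002], [-0.93, -0.366, -0.001], [-0.0, 0.002, -1.0]]
ft_force: [0.2, 0.0, -2.6]
gripper_width: 0.597
grasp_force: 6.0
```

Emit:
servo_tool(
  commands=[
    [[0,0,0.02],0],
    [[0,0,0.04],0],
    [[0,0,0.05],0],
    [[0,0,0.05],0],
  ],
  grip_force=4,
)

```text
t: 12.15
eef_pos: [0.5011, 0.0096, 0.3284]
orientation: [[0.366, -0.931, 0.001], [-0.931, -0.366, -0.0], [0.001, -0.001, -1.0]]
ft_force: [-0.4, -0.5, 1.4]
gripper_width: 0.596
grasp_force: 4.0
```

Emit:
servo_tool(
  commands=[
    [[0.05,0,0],0],
    [[0.1,0,0],0],
    [[0.15,0,0],0],
    [[0.2,0,0.01],0],
    [[0.24,0,0.02],0],
  ],
)

```text
t: 12.78
eef_pos: [0.5099, -0.0129, 0.3257]
orientation: [[0.366, -0.931, 0.0], [-0.931, -0.366, -0.0], [0.0, -0.0, -1.0]]
ft_force: [1.4, -1.2, 0.7]
gripper_width: 0.598
grasp_force: 4.0
```

```bash
python3 tilt.py
```

```text
n 2354 2354 tilt deg 2.1199336153141637 z range -0.00798883823127678 0.08964781372233574 x 0.022837502759144125 0.02976392378817937 perp dist 0.026380286734424965
g [ 0.50991521 -0.01292267  0.1616646 ] ft [ 1.44497249 -1.17583662  0.67670255] w 0.5975624190279095 t 12.775
```

Emit:
servo_tool(
  commands=[
    [[0.02,0,0],0],
    [[0.04,0,0.005],0],
    [[0.045,0,0.01],0],
    [[0.045,0,0.01],0],
  ],
)

```text
t: 13.32
eef_pos: [0.5112, -0.0167, 0.3253]
orientation: [[0.366, -0.93, 0.0], [-0.93, -0.366, -0.0], [0.0, -0.0, -1.0]]
ft_force: [-2.4, 2.1, 4.4]
gripper_width: 0.601
grasp_force: 4.0
```

```bash
python3 tilt.py
```

```text
n 2151 2151 tilt deg 0.0666248908130434 z range -0.007764789734860999 0.0892762369620905 x 0.02301857650152422 0.02772590320235838 perp dist 0.026326312727093966
g [ 0.51128136 -0.01668143  0.16128957] ft [-2.41214072  2.10037134  4.40463366] w 0.6008951019177871 t 13.325
```

Emit:
servo_tool(
  commands=[
    [[0,0,-0.008],0],
    [[0,0,-0.008],0],
  ],
  grip_force=3,
)

```text
t: 13.62
eef_pos: [0.5113, -0.0167, 0.3253]
orientation: [[0.366, -0.931, -0.0], [-0.931, -0.366, 0.0], [-0.0, 0.0, -1.0]]
ft_force: [-0.8, 0.4, 1.0]
gripper_width: 0.6
grasp_force: 3.0
```

Emit:
servo_tool(
  commands=[
    [[0,0,0],0],
    [[0,0,0],0],
    [[0,0,0],0],
    [[0,0,0],0],
    [[0,0,0],0],
  ],
  claw=1,
)

```text
t: 14.25
eef_pos: [0.5113, -0.0167, 0.3255]
orientation: [[0.366, -0.931, 0.0], [-0.931, -0.366, 0.0], [-0.0, -0.0, -1.0]]
ft_force: [-0.0, -0.2, 0.1]
gripper_width: 0.985
grasp_force: 0.0
```

Emit:
servo_tool(
  commands=[
    [[0,0,-0.1],0],
    [[0,0,-0.3],0],
    [[0,0,-0.6],0],
    [[0,0,-1],0],
    [[0,0,-1],0],
  ],
)

```text
t: 14.88
eef_pos: [0.5118, -0.0167, 0.43]
orientation: [[0.367, -0.93, 0.009], [-0.93, -0.367, 0.001], [0.002, -0.009, -1.0]]
ft_force: [0.7, -0.1, -0.5]
gripper_width: 1.001
grasp_force: 0.0
```

```bash
python3 - <<'E'
from h import *
o=env.get_obs();im,d=env.capture("scene");P=cloud("scene",d)
R=P[100:260,250:420];Z=R[...,2];m=(Z>.09)&(Z<.175)&(abs(R[...,0]-.511)<.07)&(abs(R[...,1]+.017)<.07)
X=R[m];print(len(X),X[:,2].max())
for lo,hi in((.09,.12),(.12,.15),(.163,.172)):
    x=X[(X[:,2]>lo)&(X[:,2]<hi)];print(lo,len(x),cv2.minEnclosingCircle(x[:,:2].astype(np.float32)))
print(o['eef_pos'],o['q'],o['gripper_width'])
cv2.imwrite("pics/s4.png",np.hstack([im[80:300,180:420]]))
E
```

```text
959 0.17137295275035103
0.09 226 ((0.5125430226325989, -0.016497226431965828), 0.028281906619668007)
0.12 366 ((0.5118834972381592, -0.017275938764214516), 0.028065849095582962)
0.163 178 ((0.5103653073310852, -0.016571782529354095), 0.028980234637856483)
[ 0.51183834 -0.01674365  0.42996547] [ 0.28495333  0.17137439 -0.22590728  0.00133903 -1.16447037  0.08984946] 1.000944811497314
```

View pics/s4.png

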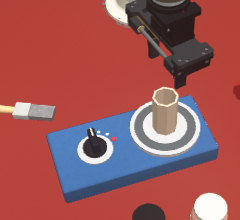

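The tumbler stands upright in the middle of the platter at (165,110), clear of the gripper. Next I move to the knob.

Emit:
servo_tool(
  commands=[
    [[0.3,0.06,0],-0.05],
    [[0.6,0.12,0],-0.1],
    [[0.8,0.16,0],-0.16],
    [[0.8,0.16,0],-0.22],
    [[0.8,0.16,0],-0.22],
  ],
)

```text
t: 15.55
eef_pos: [0.5255, -0.0973, 0.4246]
orientation: [[0.874, -0.486, -0.002], [-0.486, -0.874, 0.0], [-0.002, 0.001, -1.0]]
ft_force: [-0.3, 0.6, 1.2]
gripper_width: 1.004
grasp_force: 0.0
```

Emit:
servo_tool(
  commands=[
    [[0.3,0.4,0],-0.055],
    [[0.53,0.654,0],-0.11],
    [[0.53,0.654,0],-0.165],
    [[0.53,0.654,0],-0.217],
    [[0.53,0.654,0],-0.217],
  ],
)

```text
t: 16.18
eef_pos: [0.5404, -0.1797, 0.425]
orientation: [[0.985, 0.172, -0.001], [0.172, -0.985, 0.0], [-0.001, -0.0, -1.0]]
ft_force: [0.2, 0.3, -0.6]
gripper_width: 0.998
grasp_force: 0.0
```

Emit:
servo_tool(
  commands=[
    [[0,0,0.3],0],
    [[0,0,0.6],0],
    [[0,0,0.8],0],
    [[0,0,0.8],0],
  ],
)

```text
t: 16.68
eef_pos: [0.54, -0.1795, 0.3438]
orientation: [[0.985, 0.173, -0.004], [0.173, -0.985, 0.0], [-0.004, -0.001, -1.0]]
ft_force: [-0.1, -0.6, 0.3]
gripper_width: 1.001
grasp_force: 0.0
```

```bash
cat > knob.py <<'E'
from h import *
o=env.get_obs();p=env.camera_params("wrist");im,d=env.capture("wrist");P=wcloud(d,p)
m=(d>0)&(P[...,2]>.088)&(P[...,2]<.106)&(np.hypot(P[...,0]-.5404,P[...,1]+.1798)<.035)
X=P[m];r=cv2.minAreaRect(X[:,:2].astype(np.float32));print(len(X),r)
t=env.capture("top");T=cloud("top",t[1]);mm=(T[...,2]>.09)&(T[...,2]<.108)&(np.hypot(T[...,0]-.5404,T[...,1]+.1798)<.035)
if mm.sum()>20: print("top",mm.sum(),cv2.minAreaRect(T[mm][:,:2].astype(np.float32)))
y=o['orientation'][:,1];print("tcp",o['eef_pos'],"psi",np.degrees(np.arctan2(y[1],y[0]))%360,"g",o['eef_pos']+.164*o['orientation'][:,2],"q6",o['q'][5],"tq",o['wrist_torque'],"ft",o['ft_force'],"w",o['gripper_width'],"t",o['t'])
cv2.imwrite("pics/k_%.2f.png"%o['t'],im);cv2.imwrite("pics/kt_%.2f.png"%o['t'],t[0])
E
python3 knob.py
```

```text
1897 ((0.5410287380218506, -0.17743989825248718), (0.04951993376016617, 0.015911346301436424), 10.15803337097168)
tcp [ 0.5400321  -0.17954734  0.34384128] psi 279.95461445775163 g [ 0.53932187 -0.17947922  0.17984284] q6 1.7811143318041827 tq [-0.09659413  0.13587154  0.02626609] ft [-0.09408107 -0.62617812  0.27242755] w 1.0006143635239542 t 16.675
```

Emit:
servo_tool(
  commands=[
    [[0,0,0.3],0],
    [[0,0,0.6],0],
    [[0,0,0.85],0],
    [[0,0,0.94],0],
    [[0,0,0.94],0],
  ],
)

```text
t: 17.4
eef_pos: [0.5409, -0.1799, 0.2522]
orientation: [[0.984, 0.176, 0.001], [0.176, -0.984, -0.0], [0.001, 0.0, -1.0]]
ft_force: [0.4, -0.2, 0.4]
gripper_width: 1.001
grasp_force: 0.0
```

Emit:
servo_tool(
  commands=[
    [[0,0,0],0],
    [[0,0,0],0],
    [[0,0,0],0],
    [[0,0,0],0],
    [[0,0,0],0],
  ],
  claw=-1,
  grip_force=20,
)

```text
t: 18.02
eef_pos: [0.5404, -0.1799, 0.2516]
orientation: [[0.984, 0.176, 0.0], [0.176, -0.984, -0.0], [0.0, 0.0, -1.0]]
ft_force: [-0.2, 0.0, -0.5]
gripper_width: 0.517
grasp_force: 0.0
```

Emit:
servo_tool(
  commands=[
    [[0,0,0],0],
    [[0,0,0],0],
    [[0,0,0],0],
    [[0,0,0],0],
  ],
  grip_force=50,
)

```text
t: 18.52
eef_pos: [0.5403, -0.1789, 0.2515]
orientation: [[0.984, 0.176, -0.001], [0.176, -0.984, 0.002], [-0.0, -0.002, -1.0]]
ft_force: [-0.7, 5.1, 2.1]
gripper_width: 0.183
grasp_force: 50.0
```

```bash
python3 knob.py
```

```text
4138 ((0.5413836240768433, -0.17460227012634277), (0.03479209914803505, 0.05066533014178276), 81.6380615234375)
tcp [ 0.54027518 -0.17891419  0.25149162] psi 280.13176167323576 g [ 0.5401813  -0.17863958  0.08749187] q6 1.7847921749201594 tq [ 1.48842107  0.32497611 -0.01025521] ft [-0.69223266  5.10810297  2.08596321] w 0.18275591357529203 t 18.525
```

Emit:
servo_tool(
  commands=[
    [[0,-0.01,0],0.027],
    [[0,-0.01,0],0.053],
    [[0,-0.01,0],0.08],
    [[0,-0.01,0],0.107],
    [[0,-0.01,0],0.133],
  ],
)

```text
t: 19.25
eef_pos: [0.5402, -0.1787, 0.2515]
orientation: [[0.971, -0.241, -0.0], [-0.241, -0.971, 0.0], [-0.0, -0.0, -1.0]]
ft_force: [-1.0, 1.3, 0.2]
gripper_width: 0.179
grasp_force: 50.0
```

```bash
python3 knob.py
```

```text
4087 ((0.5426424145698547, -0.17522668838500977), (0.0349310040473938, 0.050762444734573364), 58.060420989990234)
tcp [ 0.54021794 -0.17866792  0.25150238] psi 256.0732238303565 g [ 0.54016027 -0.17862758  0.0875024 ] q6 1.362742772202468 tq [0.3231448  0.19322644 0.1799758 ] ft [-1.00346632  1.29953713  0.1658667 ] w 0.17913020263285884 t 19.25
```

Emit:
servo_tool(
  commands=[
    [[0,0,0],0.027],
    [[0,0,0],0.053],
    [[0,0,0],0.08],
    [[0,0,0],0.107],
    [[0,0,0],0.133],
  ],
)

```text
t: 19.98
eef_pos: [0.5402, -0.1787, 0.2515]
orientation: [[0.79, -0.613, -0.0], [-0.613, -0.79, 0.0], [-0.0, 0.0, -1.0]]
ft_force: [0.4, 1.5, 0.6]
gripper_width: 0.18
grasp_force: 50.0
```

Emit:
servo_tool(
  commands=[
    [[0,0,0],0.027],
    [[0,0,0],0.053],
    [[0,0,0],0.08],
    [[0,0,0],0.107],
    [[0,0,0],0.134],
  ],
)

```text
t: 20.6
eef_pos: [0.5401, -0.1788, 0.2515]
orientation: [[0.471, -0.882, -0.001], [-0.882, -0.471, 0.0], [-0.0, 0.0, -1.0]]
ft_force: [0.3, 1.9, 0.4]
gripper_width: 0.182
grasp_force: 50.0
```

Emit:
servo_tool(
  commands=[
    [[0,0,0],0],
    [[0,0,0],0],
  ],
)

```text
t: 20.85
eef_pos: [0.5401, -0.1788, 0.2515]
orientation: [[0.473, -0.881, -0.001], [-0.881, -0.473, 0.0], [-0.0, 0.0, -1.0]]
ft_force: [-0.9, 2.0, 1.1]
gripper_width: 0.178
grasp_force: 50.0
```

```bash
python3 knob.py; python3 - <<'E'
from h import *
import glob
im=cv2.imread(sorted(glob.glob("pics/k_*.png"))[-1]);s,d=env.capture("scene")
cv2.imwrite("pics/f.png",np.hstack([cv2.resize(im,(400,300)),cv2.resize(s[100:280,180:420],(400,300),interpolation=cv2.INTER_CUBIC)]))
P=cloud("scene",d);R=P[100:260,250:420];Z=R[...,2]
for lo,hi in((.09,.12),(.163,.172)):
    m=(Z>lo)&(Z<hi)&(abs(R[...,0]-.511)<.06)&(abs(R[...,1]+.017)<.06);print(m.sum(),cv2.minEnclosingCircle(R[m][:,:2].astype(np.float32)))
E
```

```text
4093 ((0.5383000373840332, -0.18078656494617462), (0.034959886223077774, 0.05022317171096802), 46.202247619628906)
tcp [ 0.54011081 -0.17879177  0.25150815] psi 208.24723224312206 g [ 0.54001878 -0.17875831  0.08750818] q6 0.5281959289370658 tq [0.61625003 0.36642317 0.12928444] ft [-0.88865917  2.04460029  1.08478055] w 0.17811606798263963 t 20.85
222 ((0.5118846297264099, -0.015288958325982094), 0.027759777382016182)
179 ((0.5091723799705505, -0.015557818114757538), 0.029566805809736252)
```

View pics/f.png

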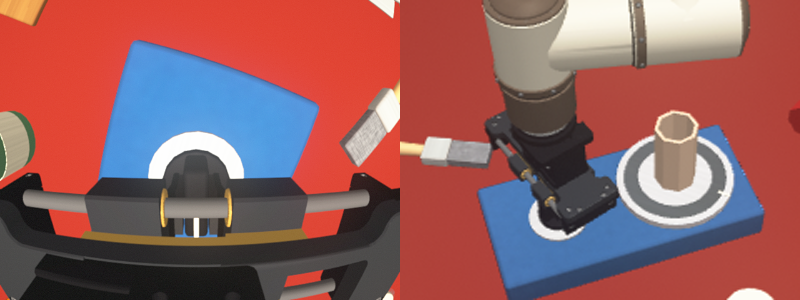

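The final view shows the tumbler standing at (677,150) and the knob still gripped, with the platter's mark now at (722,195). I'll check the mark's angle, expecting about 55° in the world frame, and hand in if it agrees.

```bash
python3 - <<'E'
from h import *
p=env.camera_params("scene");u,v=180+322/1.667,100+195/1.667
r=p['orientation']@np.array([(u-p['cx'])/p['fx'],(v-p['cy'])/p['fy'],1]);X=p['position']+r*(.068-p['position'][2])/r[2]
a=np.degrees(np.arctan2(X[1]+.0174,X[0]-.5113));print(X,a)
if abs(a-55.2)<8: print(env.hand_in())
E
```

```text
[0.55257924 0.04143699 0.068     ] 54.94701241423308
the job is handed in; nothing more can be done
None
```

The job is handed in: the tumbler stands mouth up, centred on the platter to within about 2 mm, and the knob is still gripped and held at the third click (tool turned 71.9° of 72°, platter mark at 54.9° against an expected 55.2°).

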